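Shift the chain-drive gearbox into second gear

TASK

Shift the gearbox that drives the toothed chain sprocket (not the one with the smooth belt pulley) from first to second gear: lift the selector bar on its lid, turn it clockwise to the next, middle notch (the one marked with two studs) and let it drop fully home there. Leave the belt gearbox's selector alone and let go at the end.

Things in the scene. Friction and masses are not known exactly. Their poses are not given: they have to be found in the camera images.
- chain_selector_grip (a point): Selector bar on the 110 mm high lid of the gearbox with the chain sprocket (toothed steel disc 110 mm across). Black bar 72 long, 16 thick, 40 tall, flat sides, free around. Point: on its vertical turning axis, 14 below its top, 26 above its underside, 152 above the bench when home. x axis: along the bar to its pointer end (42 mm out, white line; other end 30), z up; moves with the bar.
- chain_lift (a joint): How far that bar is lifted, m: 0 home in a notch, end stop 0.024. A spring pulls it down with 6 N (home) to 10 N (top), weight 1 N. A pin under the pointer end, 34 mm from the axis, sits in a notch of a fixed 14 mm high steel ring on the lid, 2 mm below the bar, and clears it at 0.013. Let go within 15 degrees of a notch it drops home by itself; between notches it stays up at 0.013.
- chain_turn (a joint): Angle of that bar, rad, growing clockwise seen from above. Three notches 60 degrees apart: first at 0 (one brass stud on the lid beside it), second, in the middle, at 1.047 (two studs), third at 2.094 (three studs); each has about 0.05 of play. Stops at -0.25 and 2.35. In a notch it is blocked; lifted, it turns easily.
- belt_selector_tip (a point): Pointer end of the like selector bar on the like gearbox with the belt pulley (smooth aluminium drum, 82 mm across its flanges, 40 mm wide): middle of the bar's end face, 42 mm from that bar's turning axis, 152 mm above the bench; x axis pointing outward along that bar. Not to be moved. Both gearboxes are bolted down, lids 156 x 136 mm, a motor 88 mm thick behind each.

How it is judged:
By the outcome, as a careful person would: the job done as asked, in the order asked, and still so for the second after the job is handed in, with the robot touching nothing.
It also fails if it takes over 35 s, if anything falls off the work surface, if the arm or the gripper's body presses on something with over 40 N, if the wrist force passes 120 N, or if a joint passes its speed limit or range.

ROBOT

A 7-joint arm with a two-finger parallel gripper is mounted at the origin on the work surface. World frame = base frame: x ahead of the robot, y to its left, z up, the work surface at z = 0. Lengths are in m, angles in rad, forces in N, time in s.
With the tool pointing down it reaches from about 0.425 to 0.95 m from the base axis. Payload 4.7 kg.
Tool frame: the origin (TCP) lies midway between the tips of the shut fingers; the grasp point (between the pads) lies 19 mm behind it; x points along the fingers, y is the direction in which the jaws open and shut, and the axes are right-handed (so a half turn about x gives the same grasp; the last joint's range is limited). The gripper opens to 87 mm and grips with 3 to 60 N. Pads are 19 mm wide; open, the fingers measure 117 mm over their backs; the gripper's body (75 mm by 190 mm) begins 51 mm behind the grasp point.
Start: joints at [-1.337, 0.469, -0.049, 1.532, 0.024, 1.141, -0.082], TCP at [0.175, 0.652, 0.223] pointing down, gripper open.
Joint ranges: [-2.59, 2.59], [-0.33, 1.99], [-1.39, 1.29], [0.1, 2.45], [-1.04, 4.18], [0.21, 1.99], [-2.66, 2.66]. Speed limits (rad/s): [2.57, 2.57, 3.14, 3.14, 3.14, 3.14, 3.14].

INTERFACE

Orientations are given as a rotation vector (axis times angle).
In Python, from cell import env, eyes, ticket gives the robot as it stands.
- The arm moves only by the tool apply_moves, never from a script. Its argument "deltas" is a list of rows, each a list of 2 entries, a list of its own where there are three numbers: the shift along the tool's x, y, z in cm, then the turn, a rotation vector about the tool's x, y, z in degrees. A call has 1 to 5 rows; each row is the pose to reach, as a shift and turn from the pose commanded when the call began, along the tool's axes at that moment; what a row does not reach only later rows make up. A row lasts 1/10 s, in which the tool goes at most 50 mm and 8.59 degrees, less where a joint would pass 70% of its speed; a pose out of reach is approached as far as the arm can. A call with a gripper value outside its range is refused whole. "fingers" is the finger opening in cm, from 0 to 8.7, set as the call begins (left out, the last holds). The fingers move at their own pace and stop on an object; "newtons" is the grip in N (left out, the last holds). Time passes only in rows, so rows that repeat a pose let the fingers close. It gives the time, the measured TCP pose, the force and the opening at its end, in the units of the state.
- env.read_state(): the state, without advancing time (a new reading comes with each control period).
- eyes.grab_frame(name): name is "scene" or "top" or "wrist"; returns (picture, depth): 420x560x3 uint8, red, green, blue; 420x560 float32, m along the optical axis (not along the pixel's ray), 0 where there is no reading.
- eyes.get_calibration(name): a dict with "camera_matrix" (3x3 intrinsics, pixels), "dist" ([k1, k2, p1, p2, k3] as OpenCV has them; the pictures are not rectified), "view" (4x4, takes a point from world to camera coordinates); the wrist camera has in their place "tool_from_camera" (4x4, takes a point from camera to tool coordinates, whose origin is the TCP and whose axes are the tool frame's). Camera axes: x right, y up, looking along -z (the intrinsics and any distortion apply to the point x, -y, -z); pixel columns grow to the right and rows downward; lengths in m; the calibration is good to about 2 mm. A picture is of the moment at which its call begins: read the wrist's pose just before it. get_calibration takes no time and is no camera call.
- ticket.job_done(): hands the job in, once; it reports no verdict.
Trained networks look in the newest picture that a camera, given by its name, has taken for a name from the list of things; names that differ only in an ending like _2 or _b are one class to them, and where a whole thing is asked for, a point or a joint stands for the part that bears it (a point fixed in the world has none). Each returns a list of dicts, best first, with "conf" (0 to 1); they miss things now and then, are a little off and sometimes report something else, mostly with a low value. They report only what shows in the picture. A call takes as long as a camera call.
- eyes.outline_of(camera, thing): "region" (420x560 bool, what is visible of it) and "box" ([left, top, right, bottom] in pixels, round what is visible of it).
The state is a dict: "clock": time; "qpos": joint angles; "dq": joint speeds; "tau": joint torques, N m; "eef_pos": TCP position; "eef_rot": TCP orientation; "contact_force": force on the tool from outside, world axes, zero at the start; "moment": the same for the moment, N m; "width": opening from 0.0 (shut) to 1.0 (fully open).
Only numpy, scipy, OpenCV 4.12 (cv2) and the standard library are available. Lean on these libraries where they do the work, as an engineer would, in place of code of your own. Each camera call takes 0.05 s, during which the arm holds its last target. There are 200 camera calls.

## Working session

There is one attempt and no reset: what is moved stays moved. The work goes in short steps, Python scripts to look and compute and a tool call to move; the robot and the scene stay as the last step left them, time stands still between calls to the robot, and variables do not carry over. Pictures are saved under pics/ and viewed, about 8 in all and at most 12, crops included, and the job is handed in when it is done.

Besides the shell and the picture viewer there is one more tool, called after "Request:" as name(argument=value, ...) on one line, values as JSON. apply_moves: Moves the arm, as the interface text tells. Its arguments: {"type":"object","properties":{"deltas":{"type":"array"},"fingers":{"type":"number"},"newtons":{"type":"number"}},"required":["deltas"]}

```bash
ls; mkdir -p pics
cat > h.py <<'E'
import numpy as np, cv2, sys
from scipy.spatial.transform import Rotation as R
from cell import env, eyes, ticket
def grab(n):
    s=env.read_state(); p,d=eyes.grab_frame(n); c=eyes.get_calibration(n)
    K=np.array(c["camera_matrix"]); D=np.array(c["dist"])
    if n=="wrist":
        T=np.eye(4); T[:3,:3]=R.from_rotvec(s["eef_rot"]).as_matrix(); T[:3,3]=s["eef_pos"]
        W=T@np.array(c["tool_from_camera"])
    else: W=np.linalg.inv(np.array(c["view"]))
    return dict(p=p,d=d,K=K,D=D,W=W)
def rays(f,uv):
    x=cv2.undistortPoints(np.float64(uv).reshape(-1,1,2),f["K"],f["D"])[:,0]
    r=np.c_[x[:,0],-x[:,1],-np.ones(len(x))]
    return f["W"][:3,3], r@f["W"][:3,:3].T   # r scaled so depth multiplies
def pts(f,uv):
    uv=np.int64(uv).reshape(-1,2); o,r=rays(f,uv); return o+r*f["d"][uv[:,1],uv[:,0]][:,None]
def onz(f,uv,z):
    o,r=rays(f,uv); return o+r*((z-o[2])/r[:,2])[:,None]
def proj(f,X):
    Y=(np.atleast_2d(X)-f["W"][:3,3])@f["W"][:3,:3]; Y=Y*[1,-1,-1]
    return cv2.projectPoints(Y,np.zeros(3),np.zeros(3),f["K"],f["D"])[0][:,0]
def save(p,n): cv2.imwrite("pics/"+n,np.ascontiguousarray(p[...,::-1]))
E
python3 - <<'E'
from h import *
print(env.read_state())
a=grab("scene");
for n in ["chain_selector_grip","belt_selector_tip"]:
  for r in eyes.outline_of("scene",n): print("scene",n,r["conf"],r["box"])
b=grab("top")
for n in ["chain_selector_grip","belt_selector_tip"]:
  for r in eyes.outline_of("top",n):
    print("top",n,r["conf"],r["box"])
    v,u=np.nonzero(r["region"]); P=pts(b,np.c_[u,v]); print(np.median(P,0),P.min(0),P.max(0))
w=grab("wrist")
save(a["p"],"scene.png");save(b["p"],"top.png")
print(b["W"])
E
```

```text
pics
{'clock': 0.0, 'qpos': array([-1.33690951,  0.46945804, -0.04861428,  1.53369563,  0.02410026,
        1.14101069, -0.08227761]), 'dq': array([ 0.00114441, -0.00049567, -0.00014355, -0.00111407, -0.00018721,
       -0.00090004, -0.00086663]), 'tau': array([ 4.23147176e-04, -5.07977843e+01, -8.03158502e-02, -2.36164516e+01,
       -6.12670183e-02,  3.77752120e-02,  1.77616334e-04]), 'eef_pos': array([0.17516817, 0.65124583, 0.22148759]), 'eef_rot': array([ 0.20467855,  1.56113518, -0.20779037]), 'contact_force': array([0.03899494, 0.12005652, 0.20248904]), 'moment': array([ 0.02199006,  0.03408612, -0.03888554]), 'width': 1.0003079119783318}
scene chain_selector_grip 0.81 [150.0, 259.3, 192.5, 284.0]
scene belt_selector_tip 0.97 [372.5, 188.6, 391.6, 222.5]
top chain_selector_grip 0.65 [357.3, 186.6, 394.3, 200.8]
[ 0.58622242 -0.23848157  0.16286508] [ 0.45235112 -0.28959511  0.10817582] [6.05294921e-01 9.36597697e-04 1.14043034e+00]
top belt_selector_tip 0.69 [173.6, 183.0, 189.6, 213.1]
[0.58691417 0.23129768 0.1622464 ] [0.45235112 0.0009366  0.10711662] [0.62592829 0.26031016 1.14043034]
top belt_selector_tip 0.58 [357.4, 187.0, 391.9, 202.6]
[ 0.58684867 -0.23570436  0.16266325] [ 0.45235112 -0.27167846  0.10944659] [6.11414537e-01 9.36597697e-04 1.14043034e+00]
[[-2.81326023e-02  9.94315929e-01 -1.02685877e-01  4.52351123e-01]
 [-9.99539016e-01 -2.91550820e-02 -8.46979958e-03  9.36597697e-04]
 [-1.14154718e-02  1.02400263e-01  9.94677773e-01  1.14043034e+00]
 [ 0.00000000e+00  0.00000000e+00  0.00000000e+00  1.00000000e+00]]
```

View pics/scene.png

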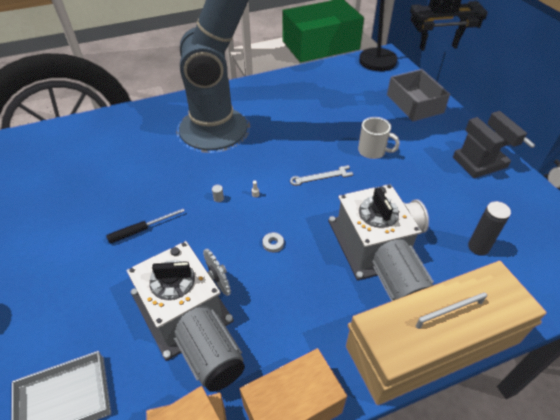

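View pics/top.png

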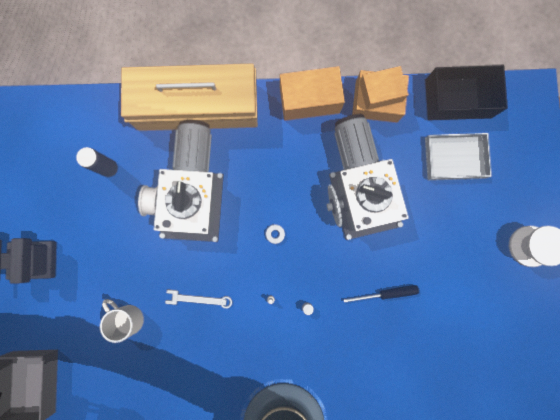

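Scene picture: the chain gearbox is at left, around (175,285), with its sprocket at (215,270). The belt gearbox is at right, around (380,215). In the top picture the chain gearbox is the right one, with its bar near (376,194) and sprocket at (335,205).

Run:
```python
from h import *
p=cv2.imread("pics/top.png");q=cv2.imread("pics/scene.png")
a=cv2.resize(p[160:230,335:415],(480,420),interpolation=cv2.INTER_CUBIC)
b=cv2.resize(q[235:315,120:200],(420,420),interpolation=cv2.INTER_CUBIC)[:, :320]
cv2.imwrite("pics/crop1.png",np.hstack([a,b]))
f=dict(K=0)
f=grab("top")
print(pts(f,[[376,192],[366,190],[385,196],[350,172],[395,165],[410,220],[355,230],[335,205]]))
print(env.read_state()["clock"])
# motion plan: tool axes
print(R.from_rotvec(env.read_state()["eef_rot"]).as_matrix())
```

```text
[[ 5.87174204e-01 -2.36393863e-01  1.63656190e-01]
 [ 5.92441714e-01 -2.12535331e-01  1.65472777e-01]
 [ 5.76656643e-01 -2.56600598e-01  1.65807995e-01]
 [ 6.47908573e-01 -1.87049145e-01  1.08227666e-01]
 [ 6.84907274e-01 -3.33834062e-01 -2.84087404e-03]
 [ 5.29066407e-01 -3.65135251e-01  4.70880252e-05]
 [ 5.00773047e-01 -1.92879943e-01  1.06648731e-01]
 [ 5.66642357e-01 -1.47741966e-01  9.26691984e-02]]
0.4
[[-5.16063811e-05  2.59800538e-01  9.65662300e-01]
 [-2.21904379e-04  9.65662275e-01 -2.59800543e-01]
 [-9.99999974e-01 -2.27692059e-04  7.81654170e-06]]
```

View pics/crop1.png

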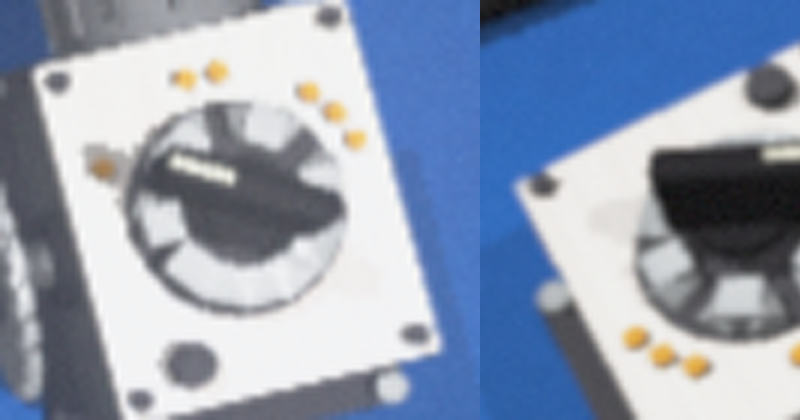

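The top crop shows the white-lined pointer at left-up, toward the single stud. The two studs are straight up and the three at upper right, so the bar is in first gear and clockwise leads to second. I'll swing over at a safe height.

Request:
apply_moves(deltas=[[[-6,-3.8,22.4],[19.4,0,0]],[[-6,-3.8,22.4],[19.4,0,0]],[[-6,-3.8,22.4],[19.4,0,0]],[[-6,-3.8,22.4],[19.4,0,0]],[[-6,-3.8,22.4],[19.4,0,0]]])

```text
clock: 0.9
eef_pos: [0.3858, 0.5547, 0.2839]
eef_rot: [0.475, 1.516, -0.473]
contact_force: [0.4, 0.1, -0.4]
width: 0.996
```

Request:
apply_moves(deltas=[[[0,-3.8,22.4],[19.4,0,0]],[[0,-3.8,22.4],[19.4,0,0]],[[0,-3.8,22.4],[19.4,0,0]],[[0,-3.8,22.4],[19.4,0,0]],[[0,-3.8,22.4],[19.4,0,0]]])

```text
clock: 1.4
eef_pos: [0.5488, 0.3939, 0.2829]
eef_rot: [0.737, 1.439, -0.738]
contact_force: [-0.4, 0.6, 0.3]
width: 1.003
```

Request:
apply_moves(deltas=[[[0,-3.8,22.4],[19.4,0,0]],[[0,-3.8,22.4],[19.4,0,0]],[[0,-3.8,22.4],[19.4,0,0]],[[0,-3.8,22.4],[19.4,0,0]],[[0,-3.8,22.4],[19.4,0,0]]])

```text
clock: 1.9
eef_pos: [0.6482, 0.1896, 0.2829]
eef_rot: [0.995, 1.328, -0.997]
contact_force: [-0.3, 0.1, -0.3]
width: 1.004
```

Request:
apply_moves(deltas=[[[0,-3.8,22.4],[19.4,0,0]],[[0,-3.8,22.4],[19.4,0,0]],[[0,-3.8,22.4],[19.4,0,0]],[[0,-3.8,22.4],[19.4,0,0]],[[0,-3.8,22.4],[19.4,0,0]]])

```text
clock: 2.4
eef_pos: [0.6742, -0.036, 0.2829]
eef_rot: [1.246, 1.182, -1.249]
contact_force: [-0.3, -0.1, -0.2]
width: 0.998
```

Request:
apply_moves(deltas=[[[0,-5,16],[15,0,0]],[[0,-5,16],[15,0,0]],[[0,-5,16],[15,0,0]],[[0,-5,16],[15,0,0]],[[0,-5,16],[15,0,0]]])

```text
clock: 2.9
eef_pos: [0.6154, -0.1917, 0.2831]
eef_rot: [1.437, 1.042, -1.438]
contact_force: [0.2, 0.3, 0.6]
width: 0.999
```

Run:
```python
from h import *
w=grab("wrist")
for r in eyes.outline_of("wrist","chain_selector_grip"):
    print(r["conf"],r["box"]); m=r["region"]
    v,u=np.nonzero(m); P=pts(w,np.c_[u,v]); 
    print(np.percentile(P,[2,50,98],axis=0))
    T=P[(P[:,2]>.155)&(P[:,2]<.175)]
    if len(T)<20: continue
    (c,s,a)=cv2.minAreaRect(np.float32(T[:,:2])); print(len(T),c,s,a,np.median(T[:,2])); print(cv2.boxPoints((c,s,a)))
s=env.read_state(); print(s["clock"],s["eef_pos"],R.from_rotvec(s["eef_rot"]).as_matrix().round(4)); print(w["W"].round(3)); save(w["p"],"w1.png")
```

```text
0.62 [243.9, 211.6, 284.3, 267.8]
[[ 0.57311727 -0.25466721  0.13102649]
 [ 0.59763873 -0.22789728  0.16396997]
 [ 0.60800761 -0.20358117  0.16740442]]
804 (0.5964012145996094, -0.22284266352653503) (0.03914211317896843, 0.015026767738163471) 71.89790344238281 0.1656878955315899
[[ 0.58317876 -0.23911054]
 [ 0.5974618  -0.24377953]
 [ 0.6096237  -0.20657478]
 [ 0.5953406  -0.2019058 ]]
3.0 [ 0.61777322 -0.1859785   0.2824651 ] [[ 5.000e-04  9.532e-01 -3.022e-01]
 [ 1.500e-03 -3.022e-01 -9.532e-01]
 [-1.000e+00  0.000e+00 -1.600e-03]]
[[ 0.951  0.3    0.077  0.636]
 [-0.309  0.921  0.237 -0.128]
 [ 0.001 -0.25   0.968  0.445]
 [ 0.     0.     0.     1.   ]]
```

View pics/w1.png

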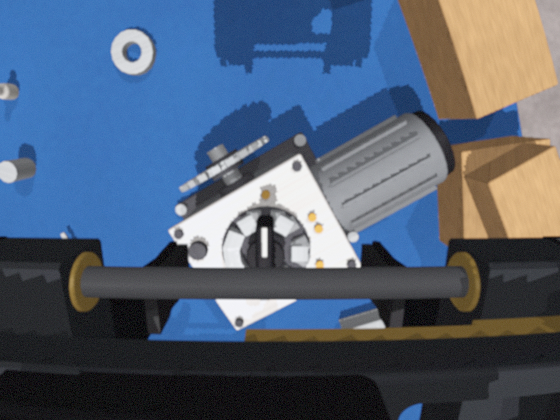

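The wrist picture shows the bar at (265,240) with its pointer end at (265,215) beside the single stud at (266,195). Its top is 0.166 m high, as the text says. I'll move over it for the second measurement.

Request:
apply_moves(deltas=[[[3,-1.0,6.4],[0,0,0]],[[3,-1.0,6.4],[0,0,0]],[[3,-1.0,6.4],[0,0,0]],[[3,-1.0,6.4],[0,0,0]]], fingers=6)

```text
clock: 3.4
eef_pos: [0.5897, -0.2427, 0.2523]
eef_rot: [1.432, 1.05, -1.429]
contact_force: [0.8, -0.2, 1.0]
width: 0.742
```

```bash
cat > m.py <<'E'
from h import *
w=grab("wrist")
for r in eyes.outline_of("wrist","chain_selector_grip")[:1]:
    print(r["conf"],r["box"]); m=r["region"]
    v,u=np.nonzero(m); P=pts(w,np.c_[u,v]); 
    T=P[(P[:,2]>.158)&(P[:,2]<.20)]
    if len(T)<20: print(np.median(P,0)); continue
    (c,s,a)=cv2.minAreaRect(np.float32(T[:,:2])); print(len(T),c,s,a,np.median(T[:,2])); print(cv2.boxPoints((c,s,a)))
s=env.read_state(); M=R.from_rotvec(s["eef_rot"]).as_matrix(); print(s["clock"],s["eef_pos"],M.round(4),s["contact_force"],s["width"])
save(w["p"],sys.argv[1])
E
python3 m.py w2.png
```

```text
0.75 [251.5, 155.1, 296.2, 253.8]
1923 (0.5910677313804626, -0.23912423849105835) (0.07147031277418137, 0.015933310613036156) 72.14447021484375 0.16568820974583096
[[ 0.57252777 -0.27069542]
 [ 0.5876936  -0.27558085]
 [ 0.6096077  -0.20755306]
 [ 0.5944419  -0.20266762]]
3.5 [ 0.5902012  -0.2423919   0.25276161] [[ 1.300e-03  9.543e-01 -2.989e-01]
 [ 1.200e-03 -2.989e-01 -9.543e-01]
 [-1.000e+00  9.000e-04 -1.500e-03]] [ 0.50790061 -0.64118573 -0.71773749] 0.7113811841152407
```

View pics/w2.png

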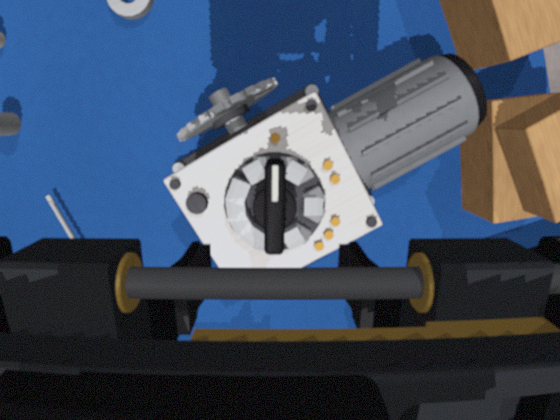

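The second picture shows the whole bar from (275,160) to (275,253). It measures 71.5 x 15.9 mm, top at 0.1657, axis at about (0.589, -0.245), which agrees with the first view. Now I descend and grip.

Request:
apply_moves(deltas=[[[4,0,0.24],[0.5,0,0]],[[8,0,0.24],[0.5,0,0]],[[10.5,0,0.24],[0.5,0,0]],[[11.9,0,0.24],[0.5,0,0]],[[11.9,0,0.24],[0.5,0,0]]], fingers=5)

```text
clock: 4.0
eef_pos: [0.5876, -0.2457, 0.1319]
eef_rot: [1.436, 1.047, -1.439]
contact_force: [0.1, 0.4, 0.1]
width: 0.578
```

Request:
apply_moves(deltas=[[[0,0,0],[0,0,0]],[[0,0,0],[0,0,0]],[[0,0,0],[0,0,0]],[[0,0,0],[0,0,0]],[[0,0,0],[0,0,0]]], fingers=0, newtons=40)

```text
clock: 4.5
eef_pos: [0.5877, -0.2477, 0.134]
eef_rot: [1.439, 1.042, -1.438]
contact_force: [-0.5, -0.4, -0.1]
width: 0.205
```

Request:
apply_moves(deltas=[[[0,0,0],[0,0,0]],[[0,0,0],[0,0,0]],[[0,0,0],[0,0,0]]])

```text
clock: 4.8
eef_pos: [0.5879, -0.2478, 0.134]
eef_rot: [1.439, 1.041, -1.438]
contact_force: [0.3, -0.2, 3.0]
width: 0.178
```

```bash
python3 -c "
from h import *
s=env.read_state();print(s)"
```

```text
{'clock': 4.8, 'qpos': array([-0.03866222,  0.53263876,  0.52412094,  1.74074459, -0.31748555,
        0.95227996,  0.29444035]), 'dq': array([-0.0003552 ,  0.00025827,  0.00025965, -0.00039313,  0.00115159,
       -0.00018268,  0.00048818]), 'tau': array([ 9.95994592e-02, -4.52142334e+01,  6.71996981e+00, -1.88062602e+01,
        3.62435239e-02,  1.70136429e-01,  1.39036862e-02]), 'eef_pos': array([ 0.58794598, -0.24779733,  0.13398966]), 'eef_rot': array([ 1.43915779,  1.04139871, -1.43788411]), 'contact_force': array([ 0.32188331, -0.23796848,  2.95916462]), 'moment': array([-0.09154723,  0.03884895, -0.0274744 ]), 'width': 0.1784968079236712}
```

Request:
apply_moves(deltas=[[[-0.6,0,0],[0,0,0]],[[-1.2,0,0],[0,0,0]],[[-1.8,0,0],[0,0,0]],[[-1.8,0,0],[0,0,0]],[[-1.8,0,0],[0,0,0]]])

```text
clock: 5.3
eef_pos: [0.5878, -0.2477, 0.1506]
eef_rot: [1.438, 1.041, -1.439]
contact_force: [5.1, -2.7, -9.3]
width: 0.179
```

```bash
python3 m.py w3.png; python3 -c "
from h import *
s=env.read_state();print(s['contact_force'],s['moment'])"
```

```text
0.62 [238.6, 170.6, 310.8, 328.0]
4633 (0.5923393368721008, -0.23651741445064545) (0.06713516265153885, 0.01706301048398018) 71.90027618408203 0.18224575950474645
[[ 0.5738015  -0.26577348]
 [ 0.5900202  -0.27107447]
 [ 0.61087716 -0.20726135]
 [ 0.5946585  -0.20196036]]
5.4 [ 0.58777167 -0.24765445  0.15054975] [[ 3.000e-04  9.502e-01 -3.115e-01]
 [-7.000e-04 -3.115e-01 -9.502e-01]
 [-1.000e+00  5.000e-04  6.000e-04]] [ 4.89978003 -2.14798466 -9.52440852] 0.18079357496521858
[ 4.89978003 -2.14798466 -9.52440852] [-0.66807247 -1.08687772 -0.04105645]
```

Request:
apply_moves(deltas=[[[-0.1,0.03,0],[6,0,0]],[[-0.1,0,-0.01],[12,0,0]],[[-0.1,-0.04,-0.02],[18,0,0]],[[-0.1,-0.09,-0.03],[24,0,0]],[[-0.1,-0.12,-0.05],[30,0,0]]])

```text
clock: 5.9
eef_pos: [0.5862, -0.2466, 0.1513]
eef_rot: [1.798, 0.684, -1.8]
contact_force: [2.8, -2.0, -10.2]
width: 0.181
```

Request:
apply_moves(deltas=[[[0,-0.03,0],[6,0,0]],[[0,-0.07,-0.01],[12,0,0]],[[0,-0.11,-0.02],[18,0,0]],[[0,-0.15,-0.03],[24,0,0]],[[0,-0.18,-0.05],[30,0,0]]])

```text
clock: 6.4
eef_pos: [0.5852, -0.2447, 0.1512]
eef_rot: [2.113, 0.215, -2.117]
contact_force: [3.5, -1.6, -10.5]
width: 0.179
```

Request:
apply_moves(deltas=[[[0,0,0],[0,0,0]],[[0,0,0],[0,0,0]]])

```text
clock: 6.6
eef_pos: [0.5852, -0.2447, 0.1515]
eef_rot: [2.11, 0.222, -2.113]
contact_force: [3.4, -2.1, -10.9]
width: 0.182
```

```bash
python3 m.py w4.png
```

```text
0.66 [237.8, 169.7, 309.1, 325.3]
4535 (0.5986050963401794, -0.2428763061761856) (0.06528885662555695, 0.016013314947485924) 12.570029258728027 0.18311551275191512
[[ 0.56500065 -0.24216606]
 [ 0.5684856  -0.25779554]
 [ 0.63220954 -0.24358656]
 [ 0.6287246  -0.22795707]]
6.7 [ 0.5852113  -0.24474094  0.15187971] [[-1.200e-03  2.067e-01 -9.784e-01]
 [ 8.000e-04 -9.784e-01 -2.067e-01]
 [-1.000e+00 -1.000e-03  1.000e-03]] [  3.60481714  -1.62837123 -10.20557632] 0.18116987243572238
```

View pics/w4.png

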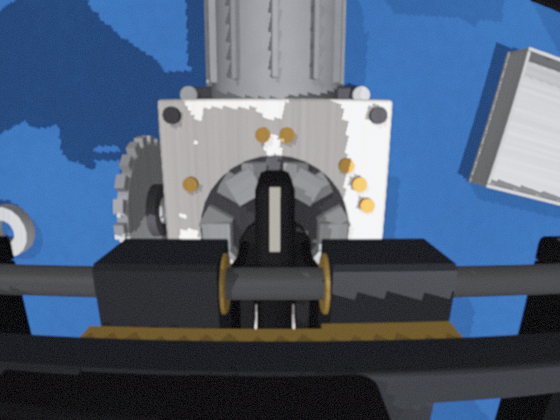

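The picture shows the pointer (275,170) aimed between the two studs at (263,134) and (287,134). The bar has turned about 60°. Now I lower it into the notch.

Request:
apply_moves(deltas=[[[0.6,0,0],[0,0,0]],[[1.2,0,0],[0,0,0]],[[1.7,0,0],[0,0,0]],[[1.7,0,0],[0,0,0]],[[1.7,0,0],[0,0,0]]])

```text
clock: 7.2
eef_pos: [0.5853, -0.2447, 0.1352]
eef_rot: [2.112, 0.22, -2.114]
contact_force: [-0.7, -1.3, -7.5]
width: 0.177
```

Request:
apply_moves(deltas=[[[0,0,0],[0,0,0]],[[0,0,0],[0,0,0]],[[0,0,0],[0,0,0]],[[0,0,0],[0,0,0]],[[0,0,0],[0,0,0]]], fingers=5)

```text
clock: 7.7
eef_pos: [0.5859, -0.2452, 0.1359]
eef_rot: [2.113, 0.219, -2.112]
contact_force: [-0.3, -0.2, 0.3]
width: 0.53
```

Request:
apply_moves(deltas=[[[-2,0,0],[0,0,0]],[[-5,0,0],[0,0,0]],[[-9,0,0],[0,0,0]],[[-12,0,0],[0,0,0]],[[-12,0,0],[0,0,0]]])

```text
clock: 8.2
eef_pos: [0.5877, -0.247, 0.2605]
eef_rot: [2.12, 0.215, -2.102]
contact_force: [-0.4, -0.2, -0.3]
width: 0.572
```

```bash
python3 m.py w5.png; python3 -c "
from h import *
f=grab('top')
for r in eyes.outline_of('top','belt_selector_tip'): print(r['conf'],r['box'])"
```

```text
0.58 [249.6, 154.0, 293.6, 248.2]
1797 (0.5947422981262207, -0.24354611337184906) (0.07159660011529922, 0.015387005172669888) 12.085810661315918 0.16569370059466187
[[ 0.5581266  -0.24351846]
 [ 0.56134826 -0.2585644 ]
 [ 0.63135797 -0.24357377]
 [ 0.62813634 -0.22852781]]
8.3 [ 0.58574398 -0.24508687  0.25593494] [[ 1.100e-03  2.053e-01 -9.787e-01]
 [ 3.000e-04 -9.787e-01 -2.053e-01]
 [-1.000e+00 -0.000e+00 -1.100e-03]] [-0.7909928   0.05901988  0.03378983] 0.573484724101325
0.79 [173.2, 181.0, 188.9, 212.6]
```

View pics/w5.png

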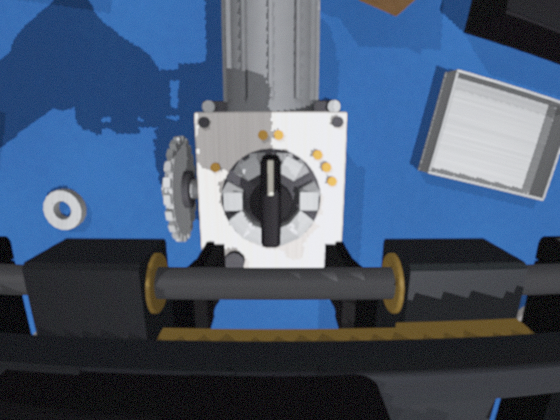

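The bar (271,155 to 271,245) points at the two studs (263,134) and (278,134). Its top is at 0.1657, the same as when home at the start, and it has turned 60.0°. The gripper is clear and the belt selector hasn't moved, so I'm handing in.

```bash
python3 -c "
from h import *
print(ticket.job_done())"
```

```text
the job is handed in; nothing more can be done
None
```

The chain-sprocket gearbox is now in second gear, and I handed the job in at about 8.4 s of the 35 s allowed. I gripped the selector bar, lifted it about 17 mm, turned it 60° clockwise, lowered it into the two-stud notch, let go and pulled back.

- **Seating:** the bar's top is at 0.1657 m, the same as when it was home in first gear. Its direction went from 72.1° to 12.1°, and the pointer is at the two studs.
- **Clearance:** the open gripper is about 9 cm above the bar, and the wrist force is near zero.
- **Belt selector:** it looks untouched. Its outline in the top camera is within 2 px of where it was at the start.
- **Disagreement:** my estimates of the turning axis differed by 2–4 mm between views. The bar was therefore gripped a few millimetres off its axis, and the turn was adjusted for that. Sideways force stayed at about 6 N or less in every reading.

No check failed.

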